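# Level the mail-room parcel scale and press the spirit level home

### The arm

A 6-joint arm with a two-finger parallel gripper is mounted at the origin on the work surface. World frame = base frame: x ahead of the robot, y to its left, z up, the work surface at z = 0. Lengths are in m, angles in rad, forces in N, time in s.
With the tool pointing down it reaches from about 0.25 to 0.725 m from the base axis. Payload 4 kg.
Tool frame: the origin (TCP) lies between the finger pads; the fingertips stand 17 mm ahead of it and the grasp point (between the pads) lies 2 mm behind it; z points along the fingers, x is the direction in which the jaws open and shut, and the axes are right-handed (so a half turn about z gives the same grasp; the last joint's range is limited). The gripper opens to 85 mm and grips with 20 to 120 N. Pads are 22 mm wide; open, the fingers measure 114 mm over their backs; the gripper's body (76 mm by 85 mm) begins 54 mm behind the grasp point. The pads swing forward as they close: fully open they stand 13 mm farther back than shut.
Start: joints at [-1.236, 0.241, 0.005, 1.335, 0, 1.571], TCP at [0.164, -0.472, 0.222] pointing down, gripper open.
Joint ranges: [-2.72, 2.72], [-1.05, 1.87], [-1.09, 1.28], [-1.99, 2.15], [-1.42, 1.44], [-3.14, 3.14]. Speed limits (rad/s): [2.79, 2.79, 3.14, 3.14, 3.14, 3.14].

### API

Orientations are given as a unit quaternion [x, y, z, w].
In Python, from workcell import telemetry, cams, workorder gives the robot as it stands. The module is installed in compiled form; this text tells all that it offers.
- The arm moves only by the tool apply_moves, never from a script. Its argument "moves" is a list that holds one entry, the list of rows, each a list of 4 numbers: the shift along the tool's x, y, z in mm, then the turn about the tool's z in degrees. A call has exactly 10 rows; each row shifts and turns the pose as measured when the row begins, along the tool's axes as they then stand; what a row does not reach is not made up. A row lasts 1/10 s, in which the tool goes at most 50 mm and 8.59 degrees, less where a joint would pass 70% of its speed; a pose out of reach is approached as far as the arm can. A call with a gripper value outside its range is refused whole. "hand" is the gripper's target within -1 to 1 (fully open at 1, half-way at 0, shut at -1), set as the call begins (left out, the last holds). The fingers move at their own pace and stop on an object; the grip force is fixed at half the most. Time passes only in rows, so rows that do not move let the fingers close, or fill a call up. It gives the time, the measured TCP pose, the force and the opening at its end, in the units of the state.
- telemetry.get_obs(): the state, without advancing time (a new reading comes with each control period).
- cams.camera(name): name is "scene" or "side" or "wrist"; returns a dict with "color" (480x640x3 uint8, red, green, blue), "fovy" (degrees; the focal length in pixels is half the picture's height over the tangent of half this angle, whatever the lens; pixels are square), "cx", "cy" (the principal point, pixels), "camera_from_world" (4x4, takes a point from world to camera coordinates). Camera axes: x right, y down, z forward; pixel columns grow to the right and rows downward; lengths in m; the calibration is good to about 2 mm. A picture is of the moment at which its call begins. There is no depth.
- workorder.job_done(): hands the job in, once; it reports no verdict.
The state is a dict: "clock": time; "joint_pos": joint angles; "joint_vel": joint speeds; "tau": joint torques, N m; "eef_pos": TCP position; "tool_rot": TCP orientation; "ft_force": force on the tool from outside, world axes, zero at the start; "ft_torque": the same for the moment, N m; "grip_width": finger opening in m.
Only numpy, scipy, OpenCV 4.12 (cv2) and the standard library are available. Lean on these libraries where they do the work, as an engineer would, in place of code of your own. Each camera call takes 0.05 s, during which the arm holds its last target. There are 200 camera calls.

### The job

The parcel scale does not stand level. Lay the spirit level on the middle of its platter, pointing from the front foot towards the rear, let go, and turn the knurled knob of the front foot until the bubble sits centred between the two black lines. Then press the level flat onto the platter with about a kilo of push (never more than three) to prove that the bubble stays centred, and finish while still pressing; leave the other things on the counter where they are.

Things in the scene. Friction and masses are not known exactly. Their poses are not given: they have to be found in the camera images.
- scale: parcel scale on three feet, fixed to the counter. Origin on the counter under the platter's centre; x points from the front screw foot (its axis at x = -165 mm, y = 0) to the two rear feet (x = +85 mm, y = +-85 mm, not adjustable). The rear feet stand a little too high or too low, so the knob's angle alone does not tell when the scale is level: only the bubble does
- platter (a point): centre of the top of the flat stainless platter, 220 (x) x 240 (y) mm, 75 mm above the counter; axes as the scale's. It tips about the rear feet, by a few thousandths of a radian only
- knob_grip (a point): the point to grip on the front foot's knob: on its vertical axis, halfway up, 79 mm above the counter. The knob is round, black, fluted, 40 mm across and 24 mm high, with a white line on top, and stays at its height as it turns; the housing and lug round it top out 56 mm above the counter, the platter's edge is 55 mm from its axis
- foot_knob (a joint): angle of the knob in rad, growing clockwise seen from above; range -3.6 to 3.6. It takes 0.08 N m to turn and stays where it is left. Clockwise raises the scale's front (knob) end, 5 mm per full turn, 250 mm from the rear feet: 3.2 mrad of tilt per rad
- level: aluminium spirit level with blue ends, a block 200 (x) x 28 (y) x 44 (z) mm, about 0.35 kg; origin at the centre of its underside, x along its length. Amid its top a yellow-green vial, 62 mm long, lies flush in a window; the level may be pressed there too. It starts upright on the counter; either end may point to the knob
- bubble (a point): centre of the white bubble, 15 mm long, in the level's vial, 42 mm above the level's underside. It runs along the level's x to the higher end, 2 mm per mrad of tilt (6.4 mm per rad of knob while the level lies along the scale's x), up to 18 mm, and settles in about a second. Centred at the level's x = 0, between two black lines 11 mm either side
- parcel: cardboard parcel 100 x 140 x 70 mm, origin under its centre; to be left alone
- screwdriver: screwdriver lying on the counter near the robot; to be left alone
- label_roll: roll of paper labels, 70 mm across, 50 mm high; to be left alone
- stamp: hand stamp with a turned wooden handle, 44 mm across, 80 mm high; to be left alone
- cam_lock: spare mailbox cam lock, steel and brass, 30 mm high; to be left alone
- cam_lock_b: second spare cam lock, the same; to be left alone
- pen_cup: black cup, 72 mm across, 95 mm high; to be left alone

How it is judged:
By the outcome, as a careful person would: the job done as asked, in the order asked, and still so for the second after the job is handed in, while the arm keeps its last pose, push and grip.
It also fails if it takes over 64 s, if anything falls off the work surface, if the arm or the gripper's body presses on something with over 40 N, if the wrist force passes 120 N, or if a joint passes its speed limit or range.

## Working session

There is one attempt and no reset: what is moved stays moved. The work goes in short steps, Python scripts to look and compute and a tool call to move; the robot and the scene stay as the last step left them, time stands still between calls to the robot, and variables do not carry over. Pictures are saved under pics/ and viewed, about 8 in all and at most 12, crops included, and the job is handed in when it is done.

Besides the shell and the picture viewer there is one more tool, called after "Call:" in YAML: its name, and indented under it one key for each argument. apply_moves: Moves the arm, as the interface text tells. Its arguments: {"type":"object","properties":{"moves":{"type":"array"},"hand":{"type":"number"}},"required":["moves"]}

```bash
mkdir -p pics; cat > h.py <<'E'
import numpy as np, cv2
from workcell import telemetry, cams, workorder
def shot(name,fn=None,crop=None,scale=1):
    c=cams.camera(name)
    if fn:
        im=c["color"][:,:,::-1]
        if crop: im=im[crop[1]:crop[3],crop[0]:crop[2]]
        if scale!=1: im=cv2.resize(im,None,fx=scale,fy=scale,interpolation=cv2.INTER_CUBIC)
        cv2.imwrite("pics/"+fn,im)
    return c
def ray(c,u,v):
    f=240/np.tan(np.radians(c["fovy"])/2)
    T=np.linalg.inv(c["camera_from_world"])
    d=T[:3,:3]@np.array([(u-c["cx"])/f,(v-c["cy"])/f,1]); return T[:3,3],d
def onz(c,u,v,z):
    o,d=ray(c,u,v); return o+d*(z-o[2])/d[2]
def proj(c,p):
    f=240/np.tan(np.radians(c["fovy"])/2)
    q=c["camera_from_world"]@np.append(p,1); return c["cx"]+f*q[0]/q[2],c["cy"]+f*q[1]/q[2]
E
python3 - <<'E'
from h import *
o=telemetry.get_obs();print({k:np.round(v,3) for k,v in o.items()})
a=shot("scene","a.png");b=shot("side","b.png");c=shot("wrist","c.png")
for x in(a,b,c):print(x["fovy"],np.round(np.linalg.inv(x["camera_from_world"]),2).tolist())
m=[cv2.imread("pics/%s.png"%k) for k in "ab"]
E
```

```text
{'clock': np.float64(0.0), 'joint_pos': array([-1.236,  0.241,  0.004,  1.335, -0.   ,  1.571]), 'joint_vel': array([-0.   ,  0.002, -0.   ,  0.001,  0.002,  0.   ]), 'tau': array([ 0.0000e+00, -3.7231e+01,  2.5241e+01,  1.7000e-02,  0.0000e+00,
        0.0000e+00]), 'eef_pos': array([ 0.164, -0.472,  0.221]), 'tool_rot': array([ 0.815, -0.579, -0.001, -0.001]), 'ft_force': array([-0.154, -0.906, -0.276]), 'ft_torque': array([-0.064,  0.018,  0.016]), 'grip_width': np.float64(0.085)}
48.4870614021266 [[-0.49, 0.55, -0.68, 1.54], [0.87, 0.3, -0.39, 0.65], [-0.01, -0.78, -0.63, 1.06], [0.0, 0.0, 0.0, 1.0]]
56.94907600545492 [[-0.98, -0.13, 0.18, 0.32], [-0.22, 0.47, -0.86, 0.91], [0.02, -0.87, -0.49, 0.6], [0.0, 0.0, 0.0, 1.0]]
63.74789924508462 [[0.33, -0.9, -0.3, 0.24], [-0.94, -0.31, -0.1, -0.45], [-0.0, 0.32, -0.95, 0.37], [0.0, 0.0, 0.0, 1.0]]
```

View pics/a.png

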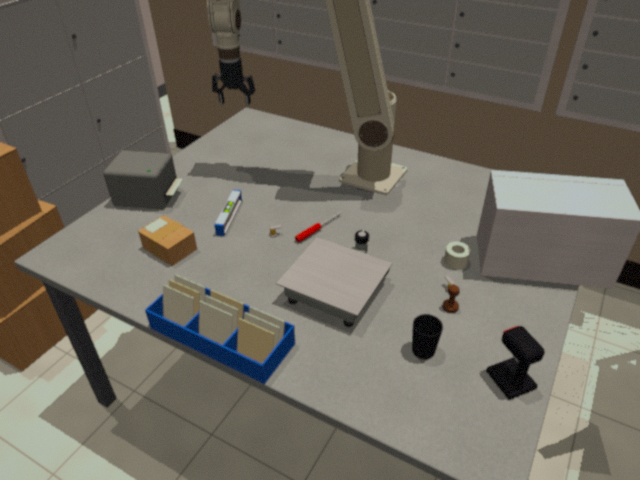

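View pics/b.png

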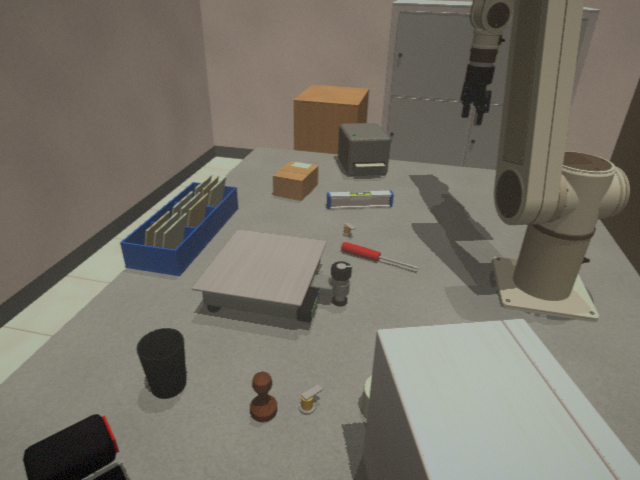

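Scene view: level at (229,212), knob (362,237), platter corners about (322,243), (391,268), (347,312), (279,280). Side view: level (360,199), knob (341,268), platter corners (240,232), (327,240), (295,307), (201,290).

```bash
python3 - <<'E'
from h import *
A=cams.camera("scene");B=cams.camera("side")
for c,box,n in((A,(205,180,255,245),'scene'),(B,(315,180,405,215),'side')):
    im=c["color"].astype(int);x0,y0,x1,y1=box
    m=((im[:,:,2]-im[:,:,0])>40).astype(np.uint8);k=np.zeros_like(m);k[y0:y1,x0:x1]=1
    N,l,s,ce=cv2.connectedComponentsWithStats(m*k)
    for i in range(1,N):
        if s[i,4]>15: print(n,s[i],ce[i],onz(c,*ce[i],.025))
    m=((im[:,:,1]-im[:,:,2])>40).astype(np.uint8)*k
    N,l,s,ce=cv2.connectedComponentsWithStats(m)
    for i in range(1,N):
        if s[i,4]>10: print(n,'vial',s[i],ce[i],onz(c,*ce[i],.044))
for c,P in((A,[(322,243),(391,268),(347,310),(279,280)]),(B,[(240,232),(327,240),(295,307),(201,290)])):
    q=np.array([onz(c,*p,.075) for p in P]);print(q.round(3).tolist(),q.mean(0))
print('knob',onz(A,362,233,.091),onz(B,341,265,.091))
E
```

```text
scene [215 223   9  12  86] [219.05813953 228.62790698] [ 0.54569892 -0.28197835  0.025     ]
scene vial [224 201   9  12  45] [228.55555556 207.11111111] [ 0.4578324  -0.30806187  0.044     ]
side vial [350 193  21   3  46] [360.43478261 194.15217391] [ 0.45700726 -0.29704171  0.044     ]
[[0.505, 0.068, 0.075], [0.509, 0.285, 0.075], [0.705, 0.251, 0.075], [0.696, 0.042, 0.075]] [0.60383144 0.16149636 0.075     ]
[[0.697, 0.057, 0.075], [0.49, 0.041, 0.075], [0.497, 0.291, 0.075], [0.686, 0.286, 0.075]] [0.59251611 0.16875953 0.075     ]
knob [0.42673675 0.15711962 0.091     ] [0.43626018 0.15760311 0.091     ]
```

```bash
cat >> h.py <<'E'
from scipy.spatial.transform import Rotation as R
def delta(target,yaw_x=None):
    """tool-frame mm shift to target; yaw_x: wanted world angle(deg) of tool x (mod 180)"""
    o=telemetry.get_obs();r=R.from_quat(o["tool_rot"]);M=r.as_matrix()
    d=M.T@(np.array(target)-o["eef_pos"])*1000
    yaw=np.degrees(np.arctan2(M[1,0],M[0,0]))
    t=None if yaw_x is None else -((yaw_x-yaw+90)%180-90)
    print("t",round(float(o["clock"]),2),"pos",o["eef_pos"].round(4),"yaw",yaw.round(2),"tilt",M[:,2].round(4),"j",o["joint_pos"].round(2),"F",o["ft_force"].round(2),"w",round(float(o["grip_width"]),4))
    print("shift",d.round(1),"turn",t)
E
python3 -c "
from h import *
delta([.457,-.302,.22],-78)"
```

```text
t 0.25 pos [ 0.1642 -0.472   0.2213] yaw -70.82 tilt [-3.e-04  9.e-04 -1.e+00] j [-1.24  0.24  0.    1.34 -0.    1.57] F [-0.4  -0.05  0.22] w 0.0854
shift [ -64.3 -332.4    1.4] turn 7.1799397492630845
```

Call:
apply_moves:
  moves:
    - [[-9, -46, 0, 0], [-9, -46, 0, 0], [-9, -46, 0, 0], [-9, -46, 0, 0], [-9, -46, 0, 0], [-9, -46, 0, 0], [-9, -46, 0, 0], [0, 0, 0, 0], [0, 0, 0, 0], [0, 0, 0, 0]]

```text
clock: 1.25
eef_pos: [0.4572, -0.303, 0.2187]
tool_rot: [0.813, -0.582, -0.001, 0.0]
ft_force: [0.4, -0.4, 0.1]
grip_width: 0.0852
```

```bash
python3 - <<'E'
from h import *
delta([.457,-.302,.22],-78)
c=shot("wrist","w1.png")
im=c["color"].astype(int)
for nm,m,z in(('blue',(im[:,:,2]-im[:,:,0])>40,.044),('vial',(im[:,:,1]-im[:,:,2])>40,.044)):
    N,l,s,ce=cv2.connectedComponentsWithStats(m.astype(np.uint8))
    for i in range(1,N):
        if s[i,4]>100: print(nm,s[i],ce[i].round(1),onz(c,*ce[i],z).round(4))
E
```

```text
t 1.25 pos [ 0.4572 -0.303   0.2187] yaw -71.17 tilt [-2.e-03  5.e-04 -1.e+00] j [-0.58  0.34  0.13  1.37 -0.    2.23] F [ 0.41 -0.42  0.1 ] w 0.0852
shift [-1.  -0.1 -1.3] turn 6.825092371192341
blue [311  81  36  12 401] [328.4  86.3] [ 0.5507 -0.2791  0.044 ]
blue [315 301  30   6 164] [329.4 303.3] [ 0.3695 -0.3434  0.044 ]
vial [ 466    0  143   62 3176] [535.5  24.1] [ 0.6425 -0.4126  0.044 ]
vial [135 116  14  22 111] [143.1 128. ] [ 0.4719 -0.1464  0.044 ]
vial [321 169  16  23 354] [328.5 179.8] [ 0.4806 -0.3037  0.044 ]
vial [321 193  16  24 173] [329.  204.3] [ 0.4606 -0.3112  0.044 ]
vial [322 218  15  21 300] [328.9 227.6] [ 0.4404 -0.3181  0.044 ]
```

View pics/w1.png

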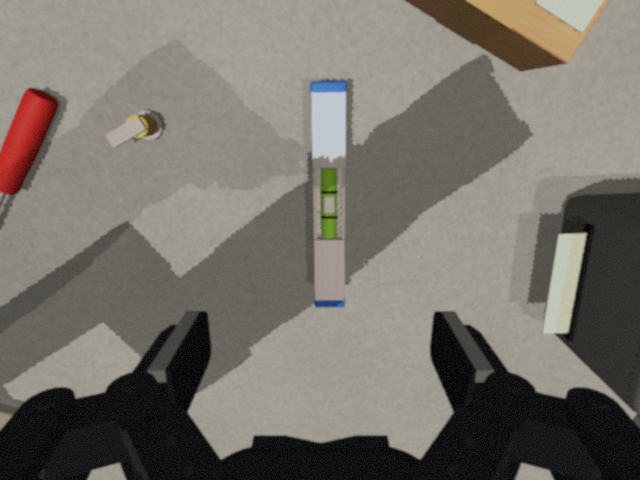

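Wrist view: the level runs vertically in the image, blue ends at (328,86) and (329,303), vial centre (329,204), i.e. centre (0.460,-0.311), axis 19.6°. Jaws are already well aligned.

Call:
apply_moves:
  moves:
    - [[4.5, 0, 40, 0], [4, 0, 40, 0], [0, 0, 40, 0], [0, 0, 40, 0], [0, 0, 28, 0], [0, 0, 0, 0], [0, 0, 0, 0], [0, 0, 0, 0], [0, 0, 0, 0], [0, 0, 0, 0]]

```text
clock: 2.3
eef_pos: [0.4549, -0.3247, 0.035]
tool_rot: [0.807, -0.591, 0.007, 0.001]
ft_force: [-0.6, 1.0, 0.3]
grip_width: 0.0854
```

```bash
python3 -c "
from h import *
delta([.46,-.311,.031],-70.4)"
```

```text
t 2.3 pos [ 0.4549 -0.3247  0.035 ] yaw -72.42 tilt [ 0.0105 -0.0102 -0.9999] j [-0.62  0.49 -0.14  0.92 -0.    2.22] F [-0.65  1.    0.26] w 0.0854
shift [-11.6  -9.    3.9] turn -2.015726033979675
```

Call:
apply_moves:
  moves:
    - [[-6, -5, 1, -1], [-5.5, -4, 1, -1], [0, 0, 1, 0], [0, 0, 0, 0], [0, 0, 0, 0], [0, 0, 0, 0], [0, 0, 0, 0], [0, 0, 0, 0], [0, 0, 0, 0], [0, 0, 0, 0]]

```text
clock: 3.3
eef_pos: [0.4624, -0.3102, 0.0342]
tool_rot: [0.818, -0.575, 0.01, 0.001]
ft_force: [-0.4, 0.9, -0.1]
grip_width: 0.0858
```

```bash
python3 -c "
from h import *
delta([.46,-.311,.031],-70.4)"
```

```text
t 3.3 pos [ 0.4624 -0.3102  0.0342] yaw -70.16 tilt [ 0.0145 -0.0129 -0.9998] j [-0.59  0.49 -0.16  0.91 -0.    2.21] F [-0.42  0.92 -0.06] w 0.0858
shift [-0.1  2.5  3.2] turn 0.2436067519969214
```

Call:
apply_moves:
  moves:
    - [[0, 2, 2, 0], [0, 0, 0, 0], [0, 0, 0, 0], [0, 0, 0, 0], [0, 0, 0, 0], [0, 0, 0, 0], [0, 0, 0, 0], [0, 0, 0, 0], [0, 0, -20, 0], [0, 0, -30, 0]]
  hand: -1

```text
clock: 4.3
eef_pos: [0.455, -0.3074, 0.0771]
tool_rot: [0.818, -0.575, 0.003, 0.001]
ft_force: [-0.2, -0.0, -4.3]
grip_width: 0.0243
```

```bash
python3 -c "
from h import *
delta([.598,.0,.22],-90+2.5)"
```

```text
t 4.3 pos [ 0.455  -0.3074  0.0771] yaw -70.16 tilt [ 0.003  -0.0051 -1.    ] j [-0.59  0.44 -0.11  1.02 -0.    2.2 ] F [-0.18 -0.04 -4.34] w 0.0243
shift [-239.8 -239.  -144.1] turn 17.3355696477809
```

Call:
apply_moves:
  moves:
    - [[0, 0, -40, 0], [0, 0, -40, 0], [-30, -22, -30, 0], [-35, -26, -20, 0], [-38, -28, -12, 0], [-38, -28, -8, 0], [-38, -28, 0, 0], [-38, -28, 0, 0], [-38, -28, 0, 0], [-38, -28, 0, 0]]

```text
clock: 5.3
eef_pos: [0.5607, 0.0476, 0.2271]
tool_rot: [0.814, -0.581, 0.0, 0.003]
ft_force: [1.2, -0.2, -3.2]
grip_width: 0.0246
```

```bash
python3 -c "
from h import *
delta([.598,.165,.25],-90+2.5)"
```

```text
t 5.3 pos [0.5607 0.0476 0.2271] yaw -71.02 tilt [-0.0028 -0.0048 -1.    ] j [ 0.09  0.37  0.19  1.4  -0.    2.9 ] F [ 1.16 -0.24 -3.21] w 0.0246
shift [-98.8 -73.4 -23.5] turn 16.47524743599925
```

Call:
apply_moves:
  moves:
    - [[-25, -18, -6, -8.2], [-20, -20, -6, -8.2], [0, 0, 0, -8.2], [0, 0, 0, -8.2], [0, 0, 0, -8.2], [0, 0, 0, -8.2], [0, 0, 0, -8.2], [0, 0, 0, -8.2], [0, 0, 0, -8.2], [0, 0, 0, -8.2]]

```text
clock: 6.3
eef_pos: [0.5741, 0.1162, 0.2237]
tool_rot: [0.992, 0.128, -0.014, 0.002]
ft_force: [-0.1, 0.4, -3.5]
grip_width: 0.0247
```

Call:
apply_moves:
  moves:
    - [[0, 0, 0, -8.2], [0, 0, 0, -8.2], [0, 0, 0, -8.2], [0, 0, 0, -8.2], [0, 0, 0, -8.2], [0, 0, 0, -8.2], [0, 0, 0, -8.2], [0, 0, 0, -8.2], [0, 0, 0, -8.2], [0, 0, 0, -8.2]]

```text
clock: 7.3
eef_pos: [0.5686, 0.115, 0.2093]
tool_rot: [0.64, 0.768, -0.022, -0.016]
ft_force: [-0.2, -0.3, -4.0]
grip_width: 0.0245
```

```bash
python3 -c "
from h import *
delta([.598,.165,.25],-90+2.5)"
```

```text
t 7.3 pos [0.5686 0.115  0.2093] yaw 100.33 tilt [-0.0518 -0.0131 -0.9986] j [ 0.2   0.45  0.28  1.45 -0.    0.02] F [-0.23 -0.3  -4.03] w 0.0245
shift [ 43.7  35.6 -42.8] turn 7.826331217514905
```

```bash
python3 - <<'E'
from h import *
c=shot("wrist","w2.png")
delta([.598,.165,.25],-90+2.5)
for p in((.598,.165,.075),(.433,.157,.091)):print(proj(c,p))
E
```

```text
t 7.35 pos [0.5685 0.115  0.2091] yaw 100.54 tilt [-0.0524 -0.0132 -0.9985] j [ 0.2   0.45  0.27  1.45 -0.    0.02] F [ 0.23  0.28 -2.75] w 0.0242
shift [ 43.6  35.9 -43.1] turn 8.037890812973359
(np.float64(377.04261638914824), np.float64(274.429367218388))
(np.float64(423.780637742269), np.float64(47.13442976392574))
```

View pics/w2.png

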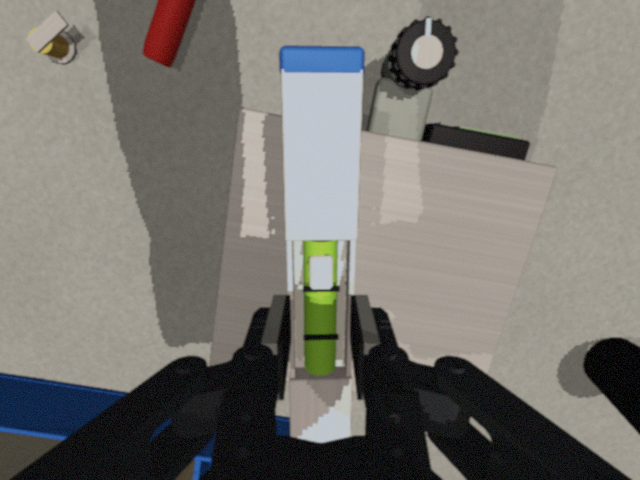

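Wrist view: knob top centre ≈(422,52), white line pointing up; platter front corners ≈(243,108) and (555,166); level held across it, bubble at the high end.

```bash
python3 - <<'E'
from h import *
c=cams.camera("wrist")
k=onz(c,422,52,.091);a=onz(c,243,108,.075);b=onz(c,555,166,.075)
print(k,a,b,np.linalg.norm(a-b)); e=(b-a)[:2];e/=np.linalg.norm(e)
x=np.array([e[1],-e[0]]);ang=np.degrees(np.arctan2(x[1],x[0]));print('scale yaw',ang,'mid edge',(a+b)[:2]/2,'centre',(a+b)[:2]/2+x*.11, k[:2]+x*.165)
# level axis
p=onz(c,321,50,.22)
delta([*(k[:2]+x*.165),.16],ang+90)
E
```

```text
[0.43566132 0.15603322 0.091     ] [0.49115034 0.04260179 0.075     ] [0.48939737 0.27565261 0.075     ] 0.2330574059291474
scale yaw 0.43096236829399176 mid edge [0.49027385 0.1591272 ] centre [0.60027074 0.15995458] [0.60065665 0.15727429]
t 7.4 pos [0.5685 0.115  0.2093] yaw 99.96 tilt [-0.0521 -0.0132 -0.9986] j [ 0.2   0.45  0.27  1.45 -0.    0.03] F [-0.22 -0.32 -4.61] w 0.0245
shift [36.2 41.5 47. ] turn 9.525309539614227
```

Call:
apply_moves:
  moves:
    - [[13, 14, 8, 0], [13, 14, 8, 0], [12, 13, 8, 0], [0, 0, 5, 5], [0, 0, 5, 4], [0, 0, 5, 0], [0, 0, 0, 0], [0, 0, 0, 0], [0, 0, 0, 0], [0, 0, 0, 0]]

```text
clock: 8.4
eef_pos: [0.6, 0.1595, 0.1613]
tool_rot: [0.711, 0.702, -0.027, -0.015]
ft_force: [-0.3, 0.1, -4.3]
grip_width: 0.0247
```

```bash
python3 -c "
from h import *
delta([.600,.160,.112],91)"
```

```text
t 8.4 pos [0.6    0.1595 0.1613] yaw 89.32 tilt [-0.0595 -0.0154 -0.9981] j [0.26 0.56 0.33 1.4  0.   0.27] F [-0.31  0.14 -4.28] w 0.0247
shift [ 1.3  3.  49.2] turn -1.681068103631361
```

Call:
apply_moves:
  moves:
    - [[1, 3, 10, -1.5], [0, 0, 12, 0], [0, 0, 10, 0], [0, 0, 5, 0], [0, 0, 3, 0], [0, 0, 2, 0], [0, 0, 2, 0], [0, 0, 2, 0], [0, 0, 2, 0], [0, 0, 0, 0]]

```text
clock: 9.4
eef_pos: [0.6004, 0.1596, 0.1096]
tool_rot: [0.701, 0.712, -0.026, -0.015]
ft_force: [-0.2, -1.0, -2.2]
grip_width: 0.0245
```

```bash
python3 -c "
from h import *
delta([.600,.160,.107],91)"
```

```text
t 9.4 pos [0.6004 0.1596 0.1096] yaw 90.93 tilt [-0.0584 -0.0151 -0.9982] j [0.26 0.59 0.24 1.28 0.   0.24] F [-0.2  -1.   -2.21] w 0.0245
shift [ 0.4 -0.2  2.6] turn -0.06912977444444834
```

Call:
apply_moves:
  moves:
    - [[0, 0, 2, 0], [0, 0, 2, 0], [0, 0, 2, 0], [0, 0, 2, 0], [0, 0, 2, 0], [0, 0, 2, 0], [0, 0, 1, 0], [0, 0, 1, 0], [0, 0, 1, 0], [0, 0, 1, 0]]

```text
clock: 10.4
eef_pos: [0.6008, 0.1595, 0.1074]
tool_rot: [0.701, 0.712, -0.021, -0.012]
ft_force: [-3.0, -1.7, 5.9]
grip_width: 0.0247
```

```bash
python3 -c "
from h import *
delta([.600,.160,.107],91)"
```

```text
t 10.4 pos [0.6008 0.1595 0.1074] yaw 90.91 tilt [-0.0464 -0.0121 -0.9988] j [0.26 0.59 0.22 1.26 0.   0.24] F [-3.04 -1.66  5.93] w 0.0247
shift [ 0.5 -0.8  0.4] turn -0.08814634662374488
```

Call:
apply_moves:
  moves:
    - [[0, 0, 2, 0], [0, 0, 2, 0], [0, 0, 2, 0], [0, 0, 2, 0], [0, 0, 2, 0], [0, 0, 2, 0], [0, 0, 2, 0], [0, 0, 1, 0], [0, 0, 1, 0], [0, 0, 1, 0]]

```text
clock: 11.4
eef_pos: [0.601, 0.1594, 0.1073]
tool_rot: [0.701, 0.712, -0.015, -0.009]
ft_force: [-5.1, -1.3, 7.4]
grip_width: 0.0247
```

```bash
python3 -c "
from h import *
delta([.600,.160,.107],91)"
```

```text
t 11.4 pos [0.601  0.1594 0.1073] yaw 90.9 tilt [-0.0344 -0.0086 -0.9994] j [0.26 0.58 0.21 1.24 0.   0.24] F [-5.15 -1.32  7.45] w 0.0247
shift [ 0.6 -0.9  0.3] turn -0.10364617606438742
```

Call:
apply_moves:
  moves:
    - [[0, 0, 0, 0], [0, 0, 0, 0], [0, 0, 0, 0], [0, 0, 0, 0], [0, 0, 0, 0], [0, 0, 0, 0], [0, 0, -25, 0], [0, 0, -35, 0], [0, -10, -35, 0], [0, -40, -5, 0]]
  hand: 1

```text
clock: 12.4
eef_pos: [0.5576, 0.1596, 0.2065]
tool_rot: [0.702, 0.712, -0.016, -0.01]
ft_force: [0.2, -0.1, 1.4]
grip_width: 0.0858
```

```bash
python3 - <<'E'
from h import *
delta([.4357,.156,.22],91)
c=shot("wrist","w3.png")
E
```

```text
t 12.4 pos [0.5576 0.1596 0.2065] yaw 90.8 tilt [-0.0364 -0.0093 -0.9993] j [0.28 0.44 0.25 1.42 0.   0.26] F [ 0.17 -0.12  1.42] w 0.0858
shift [  -2.  -122.3   -9. ] turn -0.20378286944850288
```

View pics/w3.png

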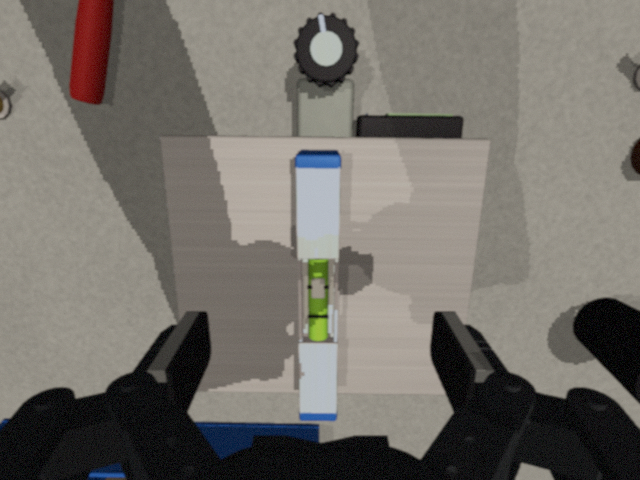

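```bash
cat >> h.py <<'E'
def bubble(c,p0,dirx,rng=.034,pr=True):
    """profile along level axis at z=.117 from p0 (xy); positive = dirx. returns offset mm by white/sat profile"""
    hsv=cv2.cvtColor(c["color"],cv2.COLOR_RGB2HSV)
    n=np.array([-dirx[1],dirx[0]]);out=[]
    for s in np.arange(-rng,rng,.001):
        v=[];
        for w in(-.003,0,.003):
            u=proj(c,[*(p0+s*dirx+w*n),.117]);v.append(hsv[int(round(u[1])),int(round(u[0]))])
        out.append((s*1000,*np.mean(v,0)))
    return np.array(out)
E
python3 - <<'E'
from h import *
c=cams.camera("wrist")
P=dict(lf=onz(c,318,152,.119),lr=onz(c,318,419,.119),k=onz(c,326,48,.091),a=onz(c,162,137,.075),b=onz(c,490,139,.075),d=onz(c,177,388,.075),e=onz(c,466,394,.075),v1=onz(c,318,261,.119),v2=onz(c,318,341,.119))
for k,v in P.items():print(k,v.round(4))
print('platter c',(P['a']+P['b'])/2+[.11,0,0])
d=(P['lr']-P['lf'])[:2];d/=np.linalg.norm(d);p0=((P['v1']+P['v2'])/2)[:2]
print(p0,d,(P['lr']+P['lf'])/2)
o=bubble(c,p0,d);print([(int(r[0]),*r[1:].astype(int)) for r in o])
E
```

```text
lf [0.4863 0.1538 0.119 ]
lr [0.6825 0.1567 0.119 ]
k [0.4227 0.1575 0.091 ]
a [0.4801 0.0404 0.075 ]
b [0.4777 0.276  0.075 ]
d [0.6917 0.0334 0.075 ]
e [0.6914 0.284  0.075 ]
v1 [0.557  0.1549 0.119 ]
v2 [0.6167 0.1557 0.119 ]
platter c [0.58887478 0.15818182 0.075     ]
[0.58683588 0.15529393] [0.99989525 0.01447405] [0.58437866 0.15525836 0.119     ]
[(-34, np.int64(79), np.int64(11), np.int64(193)), (-33, np.int64(87), np.int64(12), np.int64(195)), (-32, np.int64(89), np.int64(15), np.int64(196)), (-31, np.int64(89), np.int64(15), np.int64(196)), (-30, np.int64(86), np.int64(11), np.int64(193)), (-28, np.int64(71), np.int64(8), np.int64(190)), (-27, np.int64(51), np.int64(11), np.int64(190)), (-26, np.int64(51), np.int64(12), np.int64(192)), (-25, np.int64(49), np.int64(11), np.int64(189)), (-24, np.int64(33), np.int64(13), np.int64(162)), (-23, np.int64(25), np.int64(22), np.int64(148)), (-22, np.int64(18), np.int64(24), np.int64(133)), (-21, np.int64(13), np.int64(32), np.int64(128)), (-20, np.int64(11), np.int64(33), np.int64(126)), (-19, np.int64(10), np.int64(29), np.int64(
[... 1936 characters left out ...]
, (20, np.int64(39), np.int64(175), np.int64(169)), (21, np.int64(39), np.int64(177), np.int64(170)), (22, np.int64(39), np.int64(177), np.int64(171)), (23, np.int64(40), np.int64(181), np.int64(149)), (24, np.int64(43), np.int64(167), np.int64(104)), (25, np.int64(46), np.int64(127), np.int64(47)), (26, np.int64(39), np.int64(175), np.int64(134)), (27, np.int64(39), np.int64(173), np.int64(176)), (28, np.int64(38), np.int64(173), np.int64(187)), (29, np.int64(39), np.int64(172), np.int64(188)), (30, np.int64(38), np.int64(172), np.int64(188)), (31, np.int64(39), np.int64(172), np.int64(188)), (32, np.int64(39), np.int64(170), np.int64(188)), (33, np.int64(39), np.int64(171), np.int64(189))]
```

```bash
python3 - <<'E'
from h import *
delta([.435,.1565,.16],46)
E
```

```text
t 12.5 pos [0.5486 0.1585 0.2038] yaw 90.93 tilt [-0.0493 -0.0124 -0.9987] j [0.28 0.43 0.23 1.42 0.   0.26] F [ 0.51 -0.09 -0.25] w 0.0855
shift [   0.4 -111.3   49.4] turn 44.93436608287594
```

Call:
apply_moves:
  moves:
    - [[0, -28, 0, 0], [0, -35, 0, 0], [0, -28, 8, 0], [0, -12, 8, 0], [0, 0, 4, 8], [0, 0, 0, 8], [0, 0, 0, 8], [0, 0, 0, 8], [0, 0, 0, 8], [0, 0, 0, 5]]
  hand: 0.5

```text
clock: 13.5
eef_pos: [0.4415, 0.1565, 0.1861]
tool_rot: [0.926, 0.376, -0.025, -0.003]
ft_force: [0.8, 0.1, 0.5]
grip_width: 0.0646
```

Call:
apply_moves:
  moves:
    - [[0, 0, 0, 0], [0, 0, 0, 0], [0, 0, 0, 0], [0, 0, 0, 0], [0, 0, 0, 0], [0, 0, 0, 0], [0, 0, 0, 0], [0, 0, 0, 0], [0, 0, 0, 0], [0, 0, 0, 0]]

```text
clock: 14.5
eef_pos: [0.4422, 0.1566, 0.1856]
tool_rot: [0.925, 0.378, -0.025, -0.003]
ft_force: [-0.3, 0.7, 0.2]
grip_width: 0.0637
```

```bash
python3 - <<'E'
from h import *
delta([.435,.1565,.079],46)
c=shot("wrist","w4.png")
E
```

```text
t 14.5 pos [0.4422 0.1566 0.1856] yaw 44.5 tilt [-0.0486 -0.0129 -0.9987] j [ 0.34  0.24 -0.09  1.29  0.    1.13] F [-0.28  0.7   0.19] w 0.0637
shift [ -0.5  -2.3 106.8] turn -1.4986084467731473
```

View pics/w4.png

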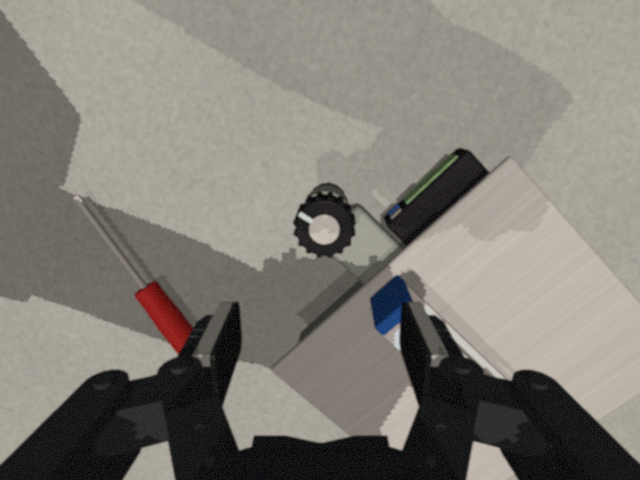

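Knob top centre at (324,227), between the jaws; white line toward upper left.

```bash
python3 - <<'E'
from h import *
c=cams.camera("wrist");k=onz(c,324,228,.091);print(k)
delta([k[0],k[1],.079],46)
print(onz(c,510,158,.075),onz(c,275,366,.075))
E
```

```text
[0.43558934 0.15928212 0.091     ]
t 14.6 pos [0.4422 0.1566 0.1855] yaw 44.5 tilt [-0.0486 -0.0129 -0.9987] j [ 0.34  0.24 -0.09  1.29  0.    1.13] F [-0.44  0.38 -0.67] w 0.0643
shift [  1.8  -3.9 106.7] turn -1.4973236815633868
[0.49129628 0.2773722  0.075     ] [0.49191892 0.04523397 0.075     ]
```

Call:
apply_moves:
  moves:
    - [[1, -2, 20, 0], [1, -2, 25, 0], [0, 0, 25, 0], [0, 0, 20, 0], [0, 0, 10, 0], [0, 0, 0, 0], [0, 0, 0, 0], [0, 0, 0, 0], [0, 0, 0, 0], [0, 0, 0, 0]]

```text
clock: 15.6
eef_pos: [0.4402, 0.1611, 0.087]
tool_rot: [0.925, 0.378, -0.02, -0.003]
ft_force: [-0.9, 0.3, -0.5]
grip_width: 0.0641
```

```bash
python3 - <<'E'
from h import *
delta([.4353,.158,.079],46)
E
```

```text
t 15.6 pos [0.4402 0.1611 0.087 ] yaw 44.48 tilt [-0.0388 -0.0094 -0.9992] j [ 0.35  0.32 -0.26  1.03  0.    1.14] F [-0.95  0.29 -0.55] w 0.0641
shift [-5.4 -1.   8.2] turn -1.5166749169529794
```

Call:
apply_moves:
  moves:
    - [[-3, -1, 5, 0], [-2, 0, 3, 0], [0, 0, 0, 0], [0, 0, 0, 0], [0, 0, 0, 0], [0, 0, 0, 0], [0, 0, 0, 0], [0, 0, 0, 0], [0, 0, 0, 0], [0, 0, 0, 0]]

```text
clock: 16.6
eef_pos: [0.436, 0.1583, 0.0795]
tool_rot: [0.925, 0.378, -0.019, -0.003]
ft_force: [0.3, -0.5, -0.6]
grip_width: 0.064
```

Call:
apply_moves:
  moves:
    - [[0, 0, 0, 0], [0, 0, 0, 0], [0, 0, 0, 0], [0, 0, 0, 0], [0, 0, 0, 0], [0, 0, 0, 0], [0, 0, 0, 0], [0, 0, 0, 0], [0, 0, 0, 0], [0, 0, 0, 0]]
  hand: -1

```text
clock: 17.6
eef_pos: [0.4411, 0.1624, 0.0824]
tool_rot: [0.925, 0.379, -0.012, -0.005]
ft_force: [-0.0, 0.3, 1.3]
grip_width: 0.0003
```

```bash
python3 - <<'E'
from h import *
delta([.4353,.158,.079],46)
E
```

```text
t 17.6 pos [0.4411 0.1624 0.0824] yaw 44.53 tilt [-2.630e-02  7.000e-04 -9.997e-01] j [ 0.35  0.31 -0.28  1.    0.01  1.14] F [-0.04  0.28  1.31] w 0.0003
shift [-7.2 -0.9  3.6] turn -1.4692967410663158
```

```bash
python3 - <<'E'
from h import *
a=shot("wrist");b=shot("side")
m=np.hstack([cv2.resize(a["color"],(560,420)),cv2.resize(b["color"][210:330,280:400],(240,240))[:, :] if 0 else cv2.resize(b["color"][200:340,280:360],(240,420))])
cv2.imwrite("pics/w5.png",m[:,:,::-1])
E
```

```text
(no output)
```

View pics/w5.png

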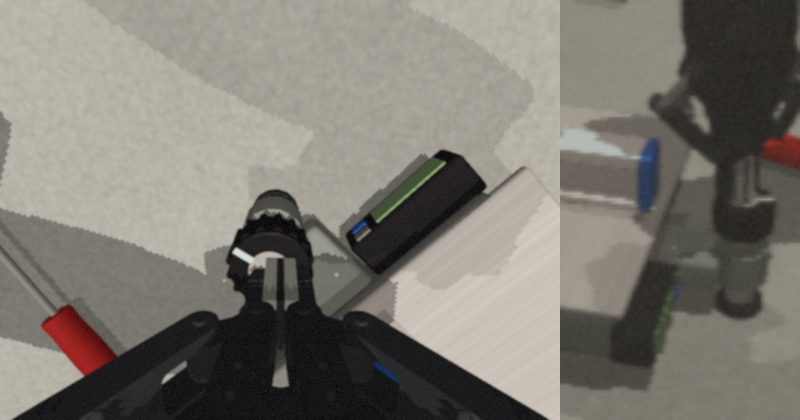

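```bash
python3 - <<'E'
from h import *
c=cams.camera("wrist");s=cams.camera("side");o=telemetry.get_obs();M=R.from_quat(o["tool_rot"]).as_matrix()
for n in(0,17):
    p=o["eef_pos"]+M[:,2]*n/1000;w=proj(c,p);q=proj(s,p);print(n,p.round(4),np.round([w[0]*.875,w[1]*.875],0),np.round([560+(q[0]-280)*3,(q[1]-200)*3]))
for z in(.067,.091):
    p=[.4353,.158,z];w=proj(c,p);q=proj(s,p);print(z,np.round([w[0]*.875,w[1]*.875],0),np.round([560+(q[0]-280)*3,(q[1]-200)*3]))
print(onz(c,270/.875,262/.875,.091))
E
```

```text
0 [0.4411 0.1624 0.0824] [282. 263.] [734. 208.]
17 [0.4407 0.1624 0.0654] [282. 249.] [734. 229.]
0.067 [270. 249.] [743. 224.]
0.091 [267. 270.] [744. 196.]
[0.43341832 0.16192361 0.091     ]
```

```bash
python3 - <<'E'
from h import *
a=shot("wrist")["color"][190:430,200:440];b=shot("side")["color"][215:315,305:385];
m=np.hstack([cv2.resize(a,(400,400)),cv2.resize(b,(320,400),interpolation=cv2.INTER_CUBIC)])
m=np.clip(m.astype(float)*1.5+10,0,255).astype(np.uint8)
cv2.imwrite("pics/w6.png",m[:,:,::-1])
E
```

```text
(no output)
```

View pics/w6.png

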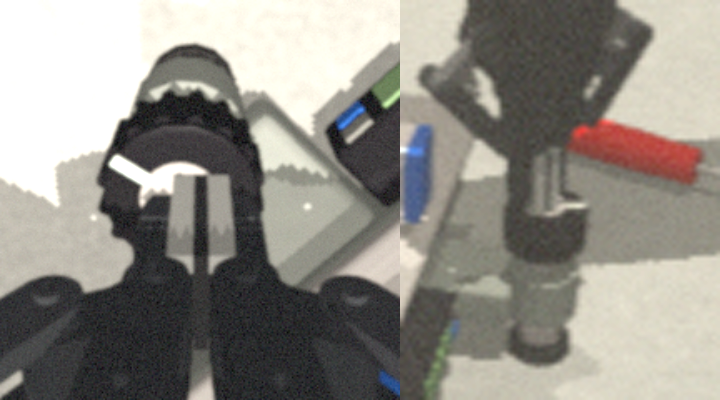

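The fingertips ended up on top of the knob (shut to 0). Both views put the tips roughly 10 mm behind the TCP rather than ahead of it, so the grip was too shallow. I'll reopen and grip about 18 mm deeper, watching the force.

Call:
apply_moves:
  moves:
    - [[0, 0, -15, 0], [0, 0, -15, 0], [0, 0, 0, 0], [0, 0, 0, 0], [0, 0, 0, 0], [0, 0, 0, 0], [0, 0, 0, 0], [0, 0, 0, 0], [0, 0, 0, 0], [0, 0, 0, 0]]
  hand: 0.5

```text
clock: 18.9
eef_pos: [0.4387, 0.161, 0.109]
tool_rot: [0.925, 0.379, -0.016, -0.005]
ft_force: [0.0, -0.2, -0.6]
grip_width: 0.0641
```

```bash
python3 - <<'E'
from h import *
delta([.4345,.1595,.075],46)
c=shot("wrist","w7.png")
im=c["color"]
hsv=cv2.cvtColor(im,cv2.COLOR_RGB2HSV)
o=telemetry.get_obs();M=R.from_quat(o["tool_rot"]).as_matrix()
for n in(-20,-10,0,17):print(n,np.round(proj(c,o["eef_pos"]+M[:,2]*n/1e3-M[:,1]*.011+M[:,0]*.032)),np.round(proj(c,o["eef_pos"]+M[:,2]*n/1e3-M[:,1]*.011-M[:,0]*.032)))
E
```

```text
t 18.9 pos [0.4387 0.161  0.109 ] yaw 44.54 tilt [-0.0341 -0.0028 -0.9994] j [ 0.35  0.29 -0.24  1.07  0.01  1.14] F [ 0.   -0.17 -0.63] w 0.0641
shift [-3.2 -1.1 34.1] turn -1.4647993187058859
-20 [407. 300.] [240. 300.]
-10 [402. 289.] [245. 289.]
0 [397. 278.] [249. 278.]
17 [390. 263.] [255. 263.]
```

View pics/w7.png

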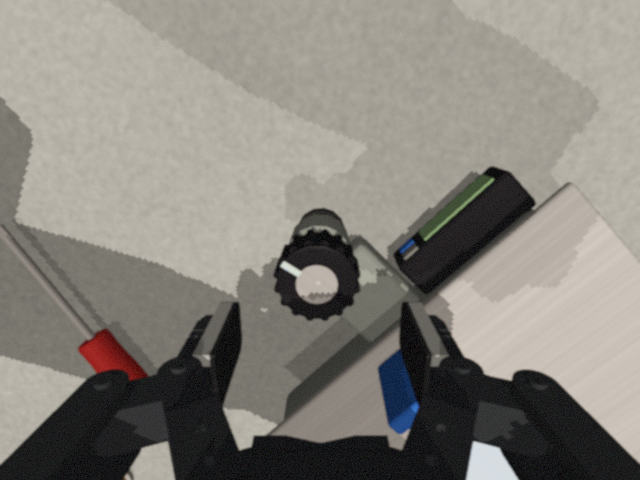

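Jaw tips' front corners at (240,303) and (402,303), which is about 15 mm behind the TCP. Knob top centre at (317,284), white line upper left.

```bash
python3 - <<'E'
from h import *
c=cams.camera("wrist")
k=onz(c,317,283,.091);print(k)
delta([k[0],k[1],.062],46)
E
```

```text
[0.43606094 0.15917841 0.091     ]
t 19.0 pos [0.4388 0.161  0.1091] yaw 44.53 tilt [-0.0339 -0.0028 -0.9994] j [ 0.35  0.29 -0.24  1.07  0.01  1.14] F [ 0.36  0.67 -0.05] w 0.0643
shift [-2.   0.5 47.1] turn -1.4656591093793878
```

Call:
apply_moves:
  moves:
    - [[-1, 0, 10, 0], [-1, 0, 12, 0], [0, 0, 10, 0], [0, 0, 6, 0], [0, 0, 4, 0], [0, 0, 2, 0], [0, 0, 0, 0], [0, 0, 0, 0], [0, 0, 0, 0], [0, 0, 0, 0]]

```text
clock: 20.0
eef_pos: [0.4362, 0.1596, 0.0621]
tool_rot: [0.925, 0.379, -0.016, -0.005]
ft_force: [0.3, -0.5, 0.4]
grip_width: 0.0642
```

```bash
python3 - <<'E'
from h import *
delta([.436,.159,.060],46)
E
```

```text
t 20.0 pos [0.4362 0.1596 0.0621] yaw 44.53 tilt [-0.0327 -0.0023 -0.9995] j [ 0.34  0.33 -0.32  0.95  0.01  1.14] F [ 0.29 -0.49  0.44] w 0.0642
shift [-0.5  0.3  2.1] turn -1.4657881086166356
```

Call:
apply_moves:
  moves:
    - [[0, 0, 0, 0], [0, 0, 0, 0], [0, 0, 0, 0], [0, 0, 0, 0], [0, 0, 0, 0], [0, 0, 0, 0], [0, 0, 0, 0], [0, 0, 0, 0], [0, 0, 0, 0], [0, 0, 0, 0]]
  hand: -1

```text
clock: 21.0
eef_pos: [0.4363, 0.1595, 0.0631]
tool_rot: [0.925, 0.379, -0.015, -0.005]
ft_force: [-0.8, 0.1, 0.5]
grip_width: 0.0383
```

```bash
python3 - <<'E'
from h import *
delta([.436,.159,.060],46)
E
```

```text
t 21.0 pos [0.4363 0.1595 0.0631] yaw 44.53 tilt [-0.0319 -0.0025 -0.9995] j [ 0.34  0.33 -0.32  0.95  0.01  1.14] F [-0.81  0.08  0.54] w 0.0383
shift [-0.5  0.2  3.1] turn -1.4716497246233757
```

Call:
apply_moves:
  moves:
    - [[0, 0, 0, -8], [0, 0, 0, -8], [0, 0, 0, -8], [0, 0, 0, -8], [0, 0, 0, -8], [0, 0, 0, -8], [0, 0, 0, -8], [0, 0, 0, -8], [0, 0, 0, -6], [0, 0, 0, 0]]

```text
clock: 22.0
eef_pos: [0.4368, 0.1607, 0.0631]
tool_rot: [0.519, 0.855, -0.009, -0.012]
ft_force: [-1.4, 1.6, 1.3]
grip_width: 0.038
```

```bash
python3 - <<'E'
from h import *
delta([.436,.159,.060],134)
E
```

```text
t 22.0 pos [0.4368 0.1607 0.0631] yaw 117.43 tilt [-0.0303 -0.0033 -0.9995] j [ 0.35  0.33 -0.32  0.95  0.01 -0.13] F [-1.41  1.62  1.26] w 0.038
shift [-1.2 -1.4  3.1] turn -16.567530181240784
```

Call:
apply_moves:
  moves:
    - [[0, 0, 0, -6], [0, 0, 0, -7], [0, 0, 0, -5], [0, 0, 0, 0], [0, 0, 0, 0], [0, 0, 0, 0], [0, 0, 0, 0], [0, 0, 0, 0], [0, 0, 0, 0], [0, 0, 0, 0]]

```text
clock: 23.0
eef_pos: [0.4367, 0.161, 0.0631]
tool_rot: [0.381, 0.924, -0.008, -0.012]
ft_force: [-2.0, 1.5, -0.2]
grip_width: 0.0384
```

```bash
python3 - <<'E'
from h import *
delta([.436,.159,.060],134)
c=cams.camera("wrist")
for p in((.56,.158,.119),(.60,.16,.119),(.64,.16,.119)):print(np.round(proj(c,p)))
E
```

```text
t 23.0 pos [0.4367 0.161  0.0631] yaw 135.17 tilt [-0.0291 -0.0053 -0.9996] j [ 0.35  0.33 -0.32  0.95  0.   -0.44] F [-2.02  1.47 -0.21] w 0.0384
shift [-1.  -1.8  3.1] turn 1.1710334271079148
[ 79. 587.]
[ 23. 641.]
[-32. 688.]
```

Call:
apply_moves:
  moves:
    - [[0, 0, 0, 0], [0, 0, 0, 0], [0, 0, 0, 0], [0, 0, 0, 0], [0, 0, 0, 0], [0, 0, -20, 0], [0, 0, -40, 0], [0, 0, -40, 0], [0, 0, -35, 0], [0, 0, -10, 0]]
  hand: 0.5

```text
clock: 24.05
eef_pos: [0.4391, 0.1605, 0.2102]
tool_rot: [0.382, 0.924, -0.01, -0.016]
ft_force: [0.2, -0.1, -0.6]
grip_width: 0.0639
```

Call:
apply_moves:
  moves:
    - [[-15, 15, 0, 0], [-30, 30, 0, 0], [-33, 33, 0, 0], [-24, 24, 0, 0], [-8, 8, 0, 0], [0, 0, 0, 0], [0, 0, 0, 0], [0, 0, 0, 0], [0, 0, 0, 0], [0, 0, 0, 0]]

```text
clock: 25.05
eef_pos: [0.5959, 0.1605, 0.2015]
tool_rot: [0.382, 0.924, -0.011, -0.018]
ft_force: [0.1, 0.8, 0.0]
grip_width: 0.0641
```

```bash
python3 - <<'E'
from h import *
delta([.6,.16,.22],134)
c=shot("wrist")
im=c["color"];u,v=map(int,np.round(proj(c,[.6,.16,.119])));print(u,v)
x0=max(0,min(480,u-80));y0=max(0,min(360,v-60));print(x0,y0)
cv2.imwrite("pics/w8.png",cv2.resize(im[y0:y0+120,x0:x0+160],(800,600),interpolation=cv2.INTER_CUBIC)[:,:,::-1])
E
```

```text
t 25.05 pos [0.5959 0.1605 0.2015] yaw 135.09 tilt [-0.0414 -0.006  -0.9991] j [ 0.26  0.52  0.37  1.46  0.   -0.53] F [0.1  0.77 0.01] w 0.0641
shift [ -2.8   1.9 -18.6] turn 1.090558843907246
313 251
233 191
```

View pics/w8.png

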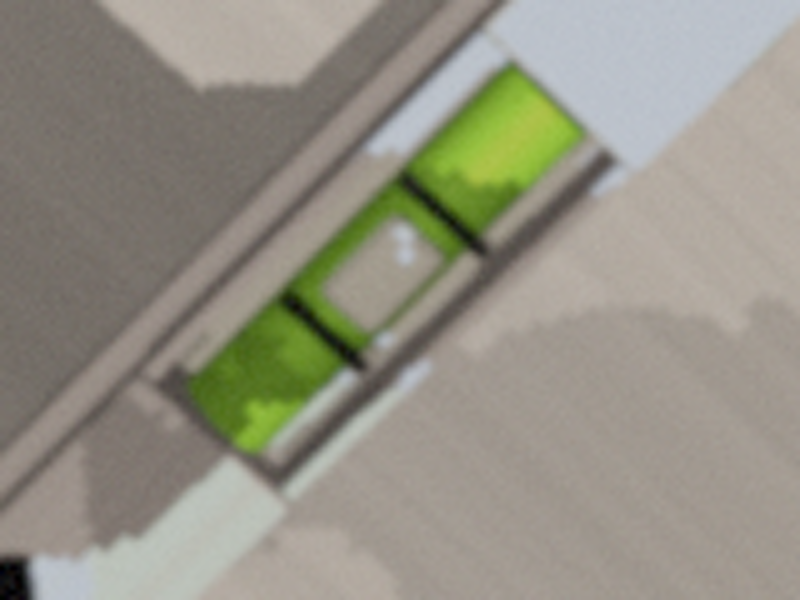

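Bubble centre ≈(383,274) in the crop; the black lines' centres are (445,213) and (325,330), with midpoint (385,272). So it is centred to within about 0.5 mm. Numeric check, and set-up of the press.

```bash
cat >> h.py <<'E'
def bub(c,box):
    """box x0,y0,x1,y1 around vial in px: green extent vs. bubble along its axis"""
    x0,y0,x1,y1=box;im=cv2.resize(c["color"][y0:y1,x0:x1],None,fx=4,fy=4,interpolation=cv2.INTER_CUBIC).astype(int)
    g=(im[:,:,1]-im[:,:,2]>35).astype(np.uint8)
    N,l,s,_=cv2.connectedComponentsWithStats(g)
    g=np.isin(l,[i for i in range(1,N) if s[i,4]>150]).astype(np.uint8)
    pts=cv2.findNonZero(g);r=cv2.minAreaRect(pts);b=cv2.boxPoints(r)
    hull=np.zeros_like(g);cv2.fillPoly(hull,[b.astype(int)],1)
    e=b[1]-b[0] if np.linalg.norm(b[1]-b[0])>np.linalg.norm(b[2]-b[1]) else b[2]-b[1]
    L=np.linalg.norm(e);e/=L;ctr=b.mean(0)
    lum=im.sum(2);M=cv2.erode(hull,np.ones((15,15)))
    yy,xx=np.nonzero(M);t=(np.c_[xx,yy]-ctr)@e*62/L
    dark=t[lum[yy,xx]<110];bb=t[(im[yy,xx,1]-im[yy,xx,2]<35)&(lum[yy,xx]>200)]
    bb=bb[abs(bb)<25]
    lo,hi=dark[dark<0],dark[dark>0]
    print("axis",e.round(2),"lines",lo.size and np.median(lo).round(1),hi.size and np.median(hi).round(1),"bubble",np.percentile(bb,[2,50,98]).round(1),"mean",bb.mean().round(2),"vial ctr px",(ctr/4+[x0,y0]).round(1),onz(c,*(ctr/4+[x0,y0]),.119).round(4))
E
python3 - <<'E'
from h import *
c=cams.camera("wrist");bub(c,(265,200,355,285))
delta([.6,.16,.22],91)
E
```

```text
axis [ 0.71 -0.71] lines -12.1 10.0 bubble [-8.  -1.2  5.9] mean -1.13 vial ctr px [309.6 243.2] [0.598  0.1549 0.119 ]
t 25.15 pos [0.5962 0.1605 0.2017] yaw 135.09 tilt [-0.0409 -0.0058 -0.9991] j [ 0.26  0.52  0.37  1.46  0.   -0.53] F [-0.07 -0.33  1.04] w 0.0641
shift [ -2.6   1.7 -18.4] turn 44.089620480225534
```

Call:
apply_moves:
  moves:
    - [[-4, 0, 0, 0], [-3, 0, 0, 0], [0, 0, 0, 0], [0, 0, 0, 0], [0, 0, 0, 0], [0, 0, 0, 0], [0, 0, 15, 0], [0, 0, 20, 0], [0, 0, 10, 0], [0, 0, 0, 0]]
  hand: -1

```text
clock: 26.15
eef_pos: [0.6005, 0.1552, 0.1572]
tool_rot: [0.382, 0.924, -0.009, -0.016]
ft_force: [-0.2, -0.2, 0.1]
grip_width: -0.0004
```

Call:
apply_moves:
  moves:
    - [[0, 0, 4, 0], [0, 0, 4, 0], [0, 0, 4, 0], [0, 0, 2, 0], [0, 0, 1, 0], [0, 0, 0, 0], [0, 0, 0, 0], [0, 0, 0, 0], [0, 0, 0, 0], [0, 0, 0, 0]]

```text
clock: 27.15
eef_pos: [0.6017, 0.1557, 0.1442]
tool_rot: [0.382, 0.924, -0.008, -0.014]
ft_force: [-0.5, -0.1, 0.7]
grip_width: -0.0003
```

```bash
python3 - <<'E'
from h import *
delta([.598,.155,.12],135)
E
```

```text
t 27.15 pos [0.6017 0.1557 0.1442] yaw 135.12 tilt [-0.0322 -0.0036 -0.9995] j [ 0.25  0.55  0.26  1.32  0.   -0.54] F [-0.49 -0.1   0.66] w -0.0003
shift [ 1.6 -2.4 24.3] turn 0.117474765159443
```

Call:
apply_moves:
  moves:
    - [[1, -2, 2, 0], [0, 0, 2, 0], [0, 0, 2, 0], [0, 0, 2, 0], [0, 0, 1, 0], [0, 0, 1, 0], [0, 0, 1, 0], [0, 0, 1, 0], [0, 0, 1, 0], [0, 0, 1, 0]]

```text
clock: 28.15
eef_pos: [0.5989, 0.1548, 0.129]
tool_rot: [0.382, 0.924, -0.008, -0.014]
ft_force: [-0.4, -0.6, -0.0]
grip_width: -0.0001
```

```bash
python3 - <<'E'
from h import *
delta([.598,.155,.12],135)
E
```

```text
t 28.15 pos [0.5989 0.1548 0.129 ] yaw 135.12 tilt [-0.0322 -0.0035 -0.9995] j [ 0.25  0.55  0.23  1.28  0.   -0.54] F [-0.44 -0.56 -0.04] w -0.0001
shift [ 0.6 -0.3  9. ] turn 0.11752209752935983
```

Call:
apply_moves:
  moves:
    - [[0, 0, 2, 0], [0, 0, 2, 0], [0, 0, 2, 0], [0, 0, 1, 0], [0, 0, 1, 0], [0, 0, 1, 0], [0, 0, 1, 0], [0, 0, 1, 0], [0, 0, 1, 0], [0, 0, 1, 0]]

```text
clock: 29.15
eef_pos: [0.5984, 0.1548, 0.1149]
tool_rot: [0.382, 0.924, -0.008, -0.014]
ft_force: [-1.0, -0.2, 0.3]
grip_width: 0.0001
```

Call:
apply_moves:
  moves:
    - [[0, 0, 1, 0], [0, 0, 1, 0], [0, 0, 1, 0], [0, 0, 1, 0], [0, 0, 1, 0], [0, 0, 1, 0], [0, 0, 1, 0], [0, 0, 1, 0], [0, 0, 1, 0], [0, 0, 1, 0]]

```text
clock: 30.15
eef_pos: [0.5984, 0.1548, 0.109]
tool_rot: [0.382, 0.924, -0.007, -0.013]
ft_force: [-3.1, -0.5, 4.9]
grip_width: 0.0001
```

```bash
python3 - <<'E'
from h import *
delta([.598,.155,.11],135)
E
```

```text
t 30.15 pos [0.5984 0.1548 0.109 ] yaw 135.12 tilt [-0.0286 -0.0026 -0.9996] j [ 0.25  0.56  0.19  1.23  0.   -0.54] F [-3.09 -0.53  4.93] w 0.0001
shift [ 0.4 -0.2 -1. ] turn 0.11997966882896094
```

Call:
apply_moves:
  moves:
    - [[0.3, -0.3, 1.5, 0], [0.3, -0.3, 1.8, 0], [0.3, -0.3, 2, 0], [0.3, -0.3, 2, 0], [0.3, -0.3, 2, 0], [0.3, -0.3, 2, 0], [0.3, -0.3, 2, 0], [0.3, -0.3, 2, 0], [0.3, -0.3, 2, 0], [0.3, -0.3, 2, 0]]

```text
clock: 31.15
eef_pos: [0.5986, 0.1548, 0.1088]
tool_rot: [0.382, 0.924, -0.001, -0.003]
ft_force: [-2.4, -0.6, 8.8]
grip_width: 0.0004
```

```bash
python3 - <<'E'
from h import *
delta([.598,.155,.11],135)
c=shot("scene");d=shot("side")
delta([.598,.155,.11],135)
w=shot("wrist")["color"]
a=cv2.resize(c["color"][225:325,265:405],(400,286));b=cv2.resize(d["color"][210:310,190:330],(400,286))
cv2.imwrite("pics/w9.png",np.vstack([np.hstack([a,b]),cv2.resize(w[165:405,100:540],(800,314))[:,:]])[:,:,::-1])
E
```

```text
t 31.15 pos [0.5986 0.1548 0.1088] yaw 135.09 tilt [-0.0063  0.001  -1.    ] j [ 0.25  0.54  0.16  1.19  0.   -0.54] F [-2.38 -0.59  8.81] w 0.0004
shift [ 0.5 -0.3 -1.1] turn 0.0850722765148646
t 31.25 pos [0.5986 0.1548 0.1089] yaw 135.09 tilt [-0.0062  0.001  -1.    ] j [ 0.25  0.54  0.16  1.19  0.   -0.54] F [-2.76  0.39  8.85] w 0.0001
shift [ 0.6 -0.3 -1.1] turn 0.08530893176995846
```

View pics/w9.png

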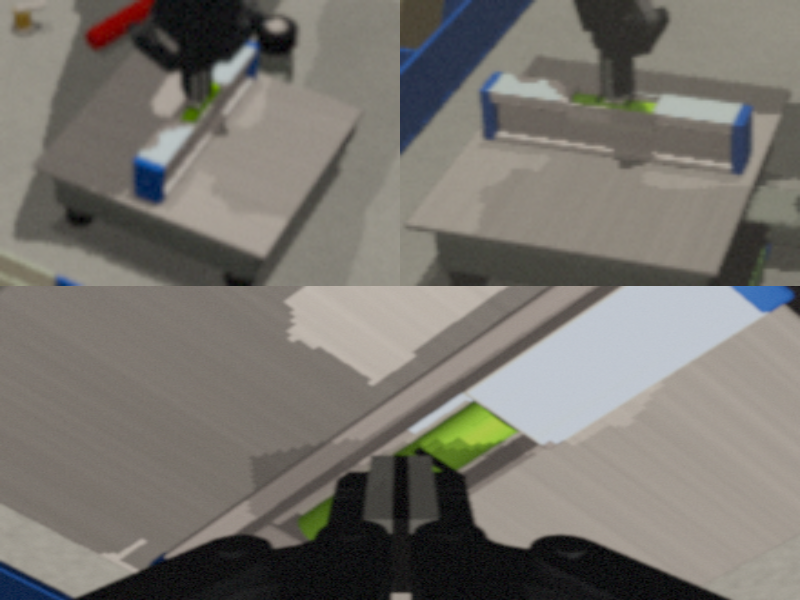

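Pressing at 8.8 N, steady, on the middle of the level, but the fingers hide the bubble. There is time to press 48 mm further back on the bare metal, so the bubble can be seen under load.

Call:
apply_moves:
  moves:
    - [[0, 0, -6, 0], [0, 0, -8, 0], [-10, 10, 0, 0], [-15, 15, 0, 0], [-9, 9, 0, 0], [0, 0, 0, 0], [0, 0, 0, 0], [0, 0, 0, 0], [0, 0, 0, 0], [0, 0, 0, 0]]

```text
clock: 32.3
eef_pos: [0.6466, 0.1553, 0.1251]
tool_rot: [0.382, 0.924, -0.001, -0.003]
ft_force: [-0.0, -0.4, -0.7]
grip_width: -0.0002
```

```bash
python3 - <<'E'
from h import *
delta([.646,.1555,.110],135)
E
```

```text
t 32.3 pos [0.6466 0.1553 0.1251] yaw 135.13 tilt [-0.0068  0.0012 -1.    ] j [ 0.23  0.63  0.35  1.3   0.   -0.55] F [-0.02 -0.38 -0.66] w -0.0002
shift [ 0.5 -0.2 15.1] turn 0.1346747562210453
```

Call:
apply_moves:
  moves:
    - [[0, 0, 4, 0], [0, 0, 4, 0], [0, 0, 2, 0], [0, 0, 1, 0], [0, 0, 1, 0], [0, 0, 1, 0], [0, 0, 1, 0], [0, 0, 1, 0], [0, 0, 1, 0], [0, 0, 1, 0]]

```text
clock: 33.3
eef_pos: [0.6457, 0.1554, 0.1089]
tool_rot: [0.381, 0.924, -0.0, -0.003]
ft_force: [-1.8, -1.3, 5.7]
grip_width: 0.0001
```

Call:
apply_moves:
  moves:
    - [[0, 0, 1, 0], [0, 0, 1, 0], [0, 0, 1, 0], [0, 0, 1.5, 0], [0, 0, 2, 0], [0, 0, 2, 0], [0, 0, 2, 0], [0, 0, 2, 0], [0, 0, 2, 0], [0, 0, 2, 0]]

```text
clock: 34.3
eef_pos: [0.6458, 0.1555, 0.1089]
tool_rot: [0.381, 0.924, 0.003, 0.002]
ft_force: [-3.7, -0.8, 8.4]
grip_width: 0.0
```

```bash
python3 - <<'E'
from h import *
delta([.646,.1555,.110],135)
c=cams.camera("wrist");u,v=map(int,proj(c,[.598,.155,.119]));print(u,v)
E
```

```text
t 34.3 pos [0.6458 0.1555 0.1089] yaw 135.15 tilt [ 0.0054  0.0042 -1.    ] j [ 0.23  0.62  0.3   1.24  0.   -0.55] F [-3.67 -0.82  8.44] w 0.0
shift [-0.1  0.2 -1.1] turn 0.14852298205835268
407 240
```

Call:
apply_moves:
  moves:
    - [[0.2, -0.2, 2.2, 0], [0.2, -0.2, 2.2, 0], [0.2, -0.2, 2.3, 0], [0.2, -0.2, 2.3, 0], [0.2, -0.2, 2.3, 0], [0.2, -0.2, 2.3, 0], [0.2, -0.2, 2.3, 0], [0.2, -0.2, 2.3, 0], [0.2, -0.2, 2.3, 0], [0.2, -0.2, 2.3, 0]]

```text
clock: 35.35
eef_pos: [0.646, 0.1555, 0.1089]
tool_rot: [0.382, 0.924, 0.009, 0.011]
ft_force: [-3.5, -1.3, 10.0]
grip_width: 0.0
```

```bash
python3 - <<'E'
from h import *
c=cams.camera("wrist")
cv2.imwrite("pics/w10.png",cv2.resize(c["color"][150:330,300:540],(800,600),interpolation=cv2.INTER_CUBIC)[:,:,::-1])
try: bub(c,(335,170,480,310))
except Exception as e: print(e)
delta([.646,.1555,.110],135)
E
```

```text
axis [ 0.76 -0.66] lines -12.7 9.5 bubble [-8.4 -1.5  5.3] mean -1.57 vial ctr px [405.5 235.9] [0.5975 0.1527 0.119 ]
t 35.4 pos [0.646  0.1555 0.1089] yaw 135.11 tilt [ 0.0265  0.0079 -0.9996] j [ 0.24  0.61  0.27  1.2   0.   -0.55] F [-4.19 -1.16 10.73] w -0.0002
shift [ 0.  -0.  -1.1] turn 0.10591043215526952
```

View pics/w10.png

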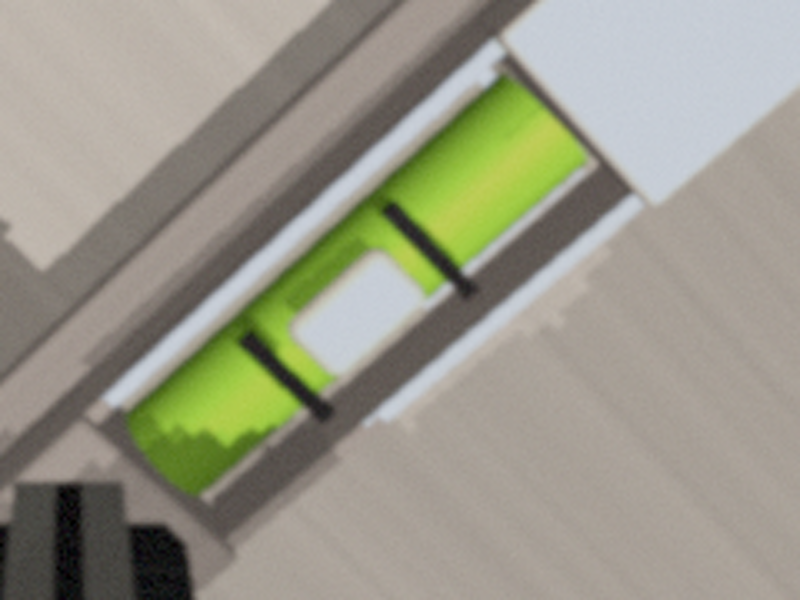

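Under a 10 N push the bubble centre (≈(358,313)) lies midway between the lines (≈(428,250) and (287,375)): mean -1.57 mm against a line midpoint of -1.6 mm. Handing in.

```bash
python3 -c "
from h import *
print(workorder.job_done()); delta([.646,.1555,.11],135)"
```

```text
the job is handed in; nothing more can be done
None
the job is handed in; nothing more can be done
```

The scale is levelled, and I handed the job in at about 35 s with the arm still pressing on the level at 10–10.7 N, about 1 kg.

- **Placing:** The level lies along the scale's x, within about 1° and a few millimetres of the platter's middle. The bubble first sat 10 mm towards the knob.
- **Levelling:** I turned the knob about 91° counter-clockwise. With the arm clear, the bubble was then centred between the black lines to about 0.1 mm.
- **Pressing:** I pressed first on the middle at 8.8 N, but the fingers hid the bubble. I lifted and pressed again about 48 mm further back, on the bare metal. There the bubble was seen centred to about 0.1 mm under load.
- **Failed grip:** My first grip on the knob closed on nothing. The fingertips stand about 10 mm behind the reported TCP, not 17 mm ahead as the text says. They slid onto the knob's top with little force, and I gripped about 17 mm deeper.
- **Remaining doubts:**
  - A sideways force of about 4 N acted at the fingertips during the final press.
  - I could not read the state after the hand-in.
  - None of the other things on the counter were touched, as far as the pictures and forces show.

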